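# Ready the gem microscope

### The job

Get the gem microscope ready for the stone on its pedestal: first push the microscope carriage from behind, along its rails, fully up to its yellow stop, then push the blue light shield fully shut behind the stone. Push gently with the fingertips on the back of the camera drum and on the outer (blue) face of the shield, and grip nothing: do not touch the microscope's barrel with its steel front disc, or the shield's white inner face. Leave the stone undisturbed on its pedestal, and the tweezers, loupe and jar where they lie.

Things in the scene. Friction and masses are not known exactly. Their poses are not given: they have to be found in the camera images.
- instrument: The gem microscope's fixed black base, 150 (x) x 360 (y) x 30 mm high; origin under its centre, on the table. All positions 'in the base frame' below are from this origin. Its own +y runs along the rails from the microscope towards the stone; its -x side faces roughly to the robot. The stone's pedestal (black, stepped, widest 80 mm across) stands at y = +105 mm and is 98 mm tall above the table. The yellow stop block is at y = +5 to +19 mm. The base does not move.
- carriage (a joint): Travel in m of the microscope carriage along the base's +y: 0 = farthest from the stone, 0.075 = fully home, its block against the yellow stop. Starts between 0 and 0.04. It slides stiffly (about 2 N plus 12 N per m/s, moving mass 0.5 to 1.2 kg) and stays where it is left; there is no spring.
- carriage_back (a point): Centre of the flat rear face (facing the base's -y, grey disc in its middle) of the black camera drum on the carriage: 90 mm diameter, axis along the rails 105 mm above the table, so the drum reaches from 60 to 150 mm above the table. In the base frame x = 0, y = -170 mm + carriage travel. Push here, along the base's +y. The black drum is 50 mm long; a steel disc and the barrel are in front of it. Nothing stands behind it.
- lens (a point): Centre of the lens, the front end of the microscope's barrel, which rides on the carriage. The part that must not be touched: a steel disc of 90 mm diameter from 51 to 61 mm ahead (+y) of the drum's rear face, then a black barrel 40 to 52 mm thick to the lens 170 mm ahead of that face, axis 105 mm above the table.
- shield (a joint): Opening angle in rad of the light shield about its upright hinge: 0 = fully shut (panel across the end of the base behind the stone, running from the hinge along the base's +x), 1.57 = panel pointing along the base's +y, out from the end of the base. Starts between 0.9 and 1.45; range 0 to 1.7. It turns with light friction (about 0.05 N m) and stays where it is left.
- shield_hinge (a point): Point on the shield's upright hinge axis, 88 mm above the table, in the base frame at x = -65, y = +168 mm. The hinge pin is 10 mm thick, top 142 mm above the table. This point turns with the shield: its x axis runs along the panel from the hinge to the free edge, its y axis points out of the blue outer face. The panel runs from 6 to 126 mm from the axis, 36 to 140 mm above the table, 8 mm thick (y = -4 to +4 mm).
- shield_outer (a point): Point to push on, on the blue outer face of the shield: 90 mm from the hinge axis, 88 mm above the table. Same axes as the hinge point; push along its -y. When the shield is open this face looks roughly towards the robot; the panel closes by swinging away from the robot and then in towards the stone.
- diffuser (a point): Centre of the white inner face of the shield (114 x 98 mm, 66 mm from the hinge axis, 88 mm above the table), on the side towards the stone when shut; must not be touched.
- stone: Loose pale blue cut stone, 16 mm wide and 12 mm high, lying on the flat 22 mm top of the pedestal, 98 mm above the table; origin at the centre of its underside. Leave it alone.
- tweezers: Loose steel tweezers, about 150 mm long and 8 mm high, flat on the table in front (robot side) of the base; origin at mid-length. Leave alone.
- loupe: Loose black folding loupe, lens 38 mm across, 18 mm high, 80 mm long, on the table in front of the base; origin under the lens. Leave alone.
- jar: Loose amber glass jar with a metal cap, 44 mm diameter, 55 mm high, on the table behind the base (far side from the robot); origin at the centre of its underside. Leave alone.

How it is judged:
On the way, in this order (a step that is already met when the one before it is completed fails the run):
1. the carriage is fully home against its stop, with the shield not yet shut (value of joint carriage above 0.072 m and value of joint shield above 0.3 rad), for 0.2 s.
2. the shield is shut, with the carriage still home (value of joint carriage above 0.072 m and value of joint shield below 0.06 rad), for 0.2 s.
At the end, for the whole second after the job is handed in: Carriage within 3 mm of its stop, shield within 0.06 rad of shut, the stone within 6 mm of where it lay and at rest, the tweezers, loupe and jar within 15 mm of where they lay (all of step 2 and distance of stone from where it was at the start of the episode below 0.006 m and linear speed of stone below 0.01 m/s and distance of each of tweezers, loupe, jar from where it was at the start of the episode below 0.015 m); the robot touches nothing.
It fails at once if the stone is lifted, shifted more than 6 mm or knocked off its pedestal (distance of stone from where it was at the start of the episode above 0.006 m).
It fails at once if the robot touches the microscope's barrel or its steel front disc (gripping or pulling it) (contact force between any of the fingers, the arm and carriage_c3 above 0.5 N or contact force between any of the fingers, the arm and carriage_c4 above 0.5 N or contact force between any of the fingers, the arm and carriage_c5 above 0.5 N or contact force between any of the fingers, the arm and carriage_c6 above 0.5 N).
It fails at once if the robot touches the shield's white inner face (gripping or pulling it) (contact force between any of the fingers, the arm and shield_c1 above 0.5 N).
It fails at once if tweezers, loupe or jar is disturbed or lifted (more than 15 mm) (distance of any of tweezers, loupe, jar from where it was at the start of the episode above 0.015 m).
It fails at once if the carriage or the shield is slammed (over 0.35 m/s or 4 rad/s) (velocity of joint carriage above 0.35 m/s or velocity of joint shield below -4 rad/s).
It also fails if it takes over 51 s, if anything falls off the work surface, if the arm or the gripper's body presses on something with over 40 N, if the wrist force passes 120 N, or if a joint passes its speed limit or range.

### The arm

A 6-joint arm with a two-finger parallel gripper is mounted at the origin on the work surface. World frame = base frame: x ahead of the robot, y to its left, z up, the work surface at z = 0. Lengths are in m, angles in rad, forces in N, time in s.
With the tool pointing down it reaches from about 0.3 to 0.775 m from the base axis. Payload 14.6 kg.
Tool frame: the origin (TCP) lies at the very end of the fingers, on their centre line; the grasp point (between the pads) lies 19 mm behind it; z points along the fingers, x is the direction in which the jaws open and shut, and the axes are right-handed (so a half turn about z gives the same grasp; the last joint's range is limited). The gripper opens to 94 mm and grips with 3 to 60 N. Pads are 16 mm wide; open, the fingers measure 119 mm over their backs; the gripper's body (75 mm by 177 mm) begins 78 mm behind the grasp point.
Start: joints at [1.198, 0.3, 1.521, -0, 1.321, -0.067], TCP at [0.166, 0.524, 0.205] pointing down, gripper open.
Joint ranges: [-3.03, 3.03], [-0.79, 2.21], [0.23, 2.52], [-1.04, 4.18], [0, 3.07], [-2.55, 2.55]. Speed limits (rad/s): [2.22, 2.22, 2.57, 3.14, 3.14, 3.14].

### API

Orientations are given as [roll, pitch, yaw] about the fixed x, y, z axes, in that order (R = Rz(yaw) Ry(pitch) Rx(roll)).
In Python, from station import ctrl gives the robot as it stands.
- The arm moves only by the shell command python3 -m inch 'ROWS' [FORCE]. ROWS is JSON, one flat list of numbers, 7 for each row, row after row: the shift along the tool's x, y, z in cm, then the turn, a rotation vector about the tool's x, y, z in rad, then the opening, from 0 (shut) to 1 (fully open). In form: [tx, ty, tz, wx, wy, wz, claw, tx, ty, tz, wx, wy, wz, claw, ...]. A call has 1 to 20 rows; each row shifts and turns the commanded pose from where the row before left it, along the tool's axes as they then stand; what a row does not reach is not made up. A row lasts 1/8 s, in which the tool goes at most 62.5 mm and 10.7 degrees, less where a joint would pass 70% of its speed; a pose out of reach is approached as far as the arm can. A call is refused whole if a number of a shift passes 6.25 or a number of a turn 0.188, either way. A call with a gripper value outside its range is refused whole. The fingers move at their own pace and stop on an object; FORCE is the grip in N (left out, the last holds). Time passes only in rows, so rows that do not move let the fingers close. It gives the time, the measured TCP pose, the force and the opening at its end, in the units of the state.
- ctrl.get_obs(): the state, without advancing time (a new reading comes with each control period).
- ctrl.camera(name): name is "side" or "top"; returns (picture, depth): 480x640x3 uint8, red, green, blue; 480x640 float32, m along the optical axis (not along the pixel's ray), 0 where there is no reading.
- ctrl.camera_params(name): a dict with "vertical_fov" (degrees; the focal length in pixels is half the picture's height over the tangent of half this angle, whatever the lens; pixels are square), "cx", "cy" (the principal point, pixels), "distortion" ([k1, k2, p1, p2, k3] as OpenCV has them; the pictures are not rectified), "camera_from_world" (4x4, takes a point from world to camera coordinates). Camera axes: x right, y down, z forward; pixel columns grow to the right and rows downward; lengths in m; the calibration is good to about 2 mm. A picture is of the moment at which its call begins. camera_params takes no time and is no camera call.
- ctrl.hand_in(): hands the job in, once; it reports no verdict.
Trained networks look in the newest picture that a camera, given by its name, has taken for a name from the list of things; names that differ only in an ending like _2 or _b are one class to them, and where a whole thing is asked for, a point or a joint stands for the part that bears it (a point fixed in the world has none). Each returns a list of dicts, best first, with "score" (0 to 1); they miss things now and then, are a little off and sometimes report something else, mostly with a low value. They report only what shows in the picture. A call takes as long as a camera call.
- ctrl.spot_in(camera, label): "bbox" ([centre column, centre row, width, height] in pixels, round what is visible of it).
- ctrl.place_of(camera, label): "centre" ([column, row] in pixels: a listed point, or the origin of a listed thing).
The state is a dict: "time_s": time; "qpos": joint angles; "joint_vel": joint speeds; "tau": joint torques, N m; "ee_pos": TCP position; "eef_rot": TCP orientation; "force": force on the tool from outside, world axes, zero at the start; "moment": the same for the moment, N m; "grip_width": finger opening in m.
Only numpy, scipy, OpenCV 4.12 (cv2) and the standard library are available. Lean on these libraries where they do the work, as an engineer would, in place of code of your own. Each camera call takes 0.05 s, during which the arm holds its last target. There are 200 camera calls.

## Working session

There is one attempt and no reset: what is moved stays moved. The work goes in short steps, Python scripts to look and compute and a shell command to move; the robot and the scene stay as the last step left them, time stands still between calls to the robot, and variables do not carry over. Pictures are saved under pics/ and viewed, about 8 in all and at most 12, crops included, and the job is handed in when it is done.

```bash
mkdir -p pics
cat > h.py <<'E'
import numpy as np, cv2
from station import ctrl
def K(n):
    p=ctrl.camera_params(n); f=240/np.tan(np.radians(p["vertical_fov"])/2)
    return np.array([[f,0,p["cx"]],[0,f,p["cy"]],[0,0,1]]),np.array(p["distortion"],float),np.array(p["camera_from_world"])
def ray(n,px):
    k,d,T=K(n); u=cv2.undistortPoints(np.array([[px]],float),k,d)[0,0]
    Ti=np.linalg.inv(T); return Ti[:3,3],Ti[:3,:3]@np.array([u[0],u[1],1])
def atz(n,px,z):
    o,v=ray(n,px); return o+v*(z-o[2])/v[2]
def proj(n,P):
    k,d,T=K(n); return cv2.projectPoints(np.array(P,float).reshape(-1,1,3),cv2.Rodrigues(T[:3,:3])[0],T[:3,3],k,d)[0][:,0]
E
python3 - <<'E'
from h import *
for n in("top","side"):
    im,d=ctrl.camera(n); cv2.imwrite(f"pics/{n}0.png",im[:,:,::-1]); np.save(f"{n}_d.npy",d)
    print(n,np.linalg.inv(K(n)[2])[:3,3].round(3))
    for l,z in [("instrument",0),("carriage_back",.105),("lens",.105),("shield_hinge",.088),("shield_outer",.088),("diffuser",.088),("stone",.098),("tweezers",0),("loupe",0),("jar",0)]:
        for r in ctrl.place_of(n,l)[:2]: print(l,np.round(r["score"],2),np.round(r["centre"]),atz(n,r["centre"],z).round(4))
o=ctrl.get_obs();print(o["time_s"],o["eef_rot"],o["ee_pos"])
E
```

```text
top [0.433 0.005 0.819]
instrument 0.94 [344. 263.] [ 0.5778 -0.0332  0.    ]
lens 0.84 [324. 251.] [ 0.5755 -0.0047  0.105 ]
shield_hinge 0.81 [215. 303.] [0.5207 0.1363 0.088 ]
shield_outer 0.64 [142. 293.] [0.5379 0.2273 0.088 ]
diffuser 0.84 [165. 290.] [0.541  0.1988 0.088 ]
stone 0.43 [264. 250.] [0.5823 0.0717 0.098 ]
tweezers 0.66 [407. 372.] [ 0.4206 -0.11    0.    ]
loupe 0.56 [308. 361.] [0.443  0.0261 0.    ]
jar 0.82 [326. 175.] [ 0.71   -0.0156  0.    ]
side [0.247 0.358 0.614]
instrument 0.87 [333. 255.] [ 0.5727 -0.0365  0.    ]
lens 0.9 [318. 225.] [0.5755 0.0006 0.105 ]
shield_outer 0.86 [228. 336.] [0.5358 0.2228 0.088 ]
diffuser 0.64 [267. 227.] [0.6461 0.0487 0.088 ]
diffuser 0.61 [237. 325.] [0.5401 0.2031 0.088 ]
stone 0.55 [269. 225.] [0.6384 0.0494 0.098 ]
stone 0.45 [286. 249.] [0.5805 0.067  0.098 ]
tweezers 0.83 [428. 272.] [ 0.4227 -0.1198  0.    ]
tweezers 0.52 [267. 224.] [ 0.7174 -0.0091  0.    ]
loupe 0.74 [366. 319.] [0.4435 0.03   0.    ]
jar 0.62 [268. 222.] [ 0.7206 -0.014   0.    ]
1.1 [-3.14158950e+00 -2.24964255e-05  1.26500273e+00] [0.16557323 0.52448262 0.20545441]
```

View pics/top0.png

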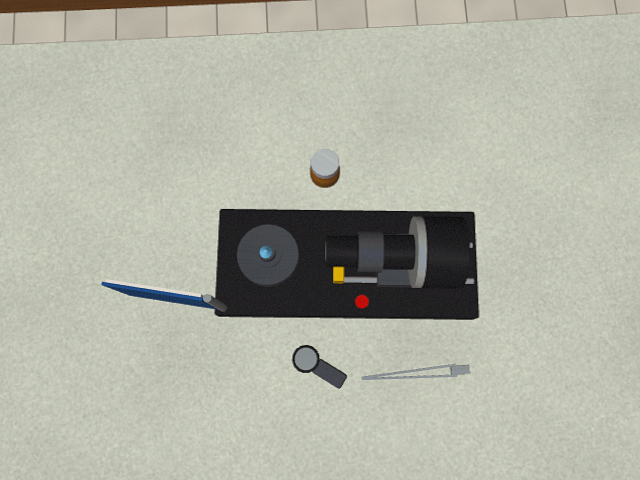

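View pics/side0.png

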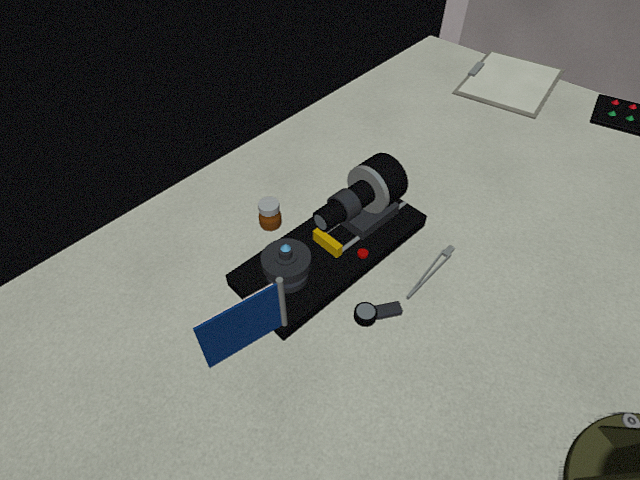

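The top view shows the base corners at about (220,209), (474,212), (478,319) and (215,317). The drum's rear is at about column 468. The shield is open from the hinge at (215,303) to its edge at (103,284). The area behind the drum and in front of the blue face is clear.

Run:
```python
from h import *
im=cv2.imread("pics/top0.png"); d=np.load("top_d.npy")
k,dist,T=K("top"); Ti=np.linalg.inv(T)
v,u=np.mgrid[0:480,0:640]; uv=cv2.undistortPoints(np.stack([u,v],-1).reshape(-1,1,2).astype(float),k,dist)[:,0]
P=(Ti[:3,:3]@(np.c_[uv,np.ones(len(uv))]*d.reshape(-1,1)).T).T+Ti[:3,3]; P=P.reshape(480,640,3); ok=d>0
# base top
m=ok&(abs(P[:,:,2]-.03)<.006)&(im.max(2)<60)&(u>205)&(u<490)&(v>200)&(v<330)
n,L,S,_=cv2.connectedComponentsWithStats(m.astype(np.uint8)); 
q=P[m][:,:2].astype(np.float32); r=cv2.minAreaRect(q); print("base rect",r, len(q))
# corner based
C=np.array([atz("top",c,.03)[:2] for c in [(220,209),(474,212),(478,319),(215,317)]]); print(C.round(4))
# drum: high points
m=ok&(P[:,:,2]>.12)&(u>400)&(u<490)&(v>200)&(v<300); q=P[m]; print("drum", len(q), np.percentile(q,[1,50,99],axis=0).round(4))
m=ok&(P[:,:,2]>.05)&(u>95)&(u<228)&(v>270)&(v<320); q=P[m]; print("shield",np.percentile(q,[1,50,99],axis=0).round(4))
q=q[(q[:,2]>.125)&(q[:,1]>.15)]; l=cv2.fitLine(q[:,:2].astype(np.float32),cv2.DIST_HUBER,0,.01,.01).ravel(); print("line",l,np.percentile(q,[1,99],axis=0).round(4))
```

```text
base rect ((0.5738695859909058, -0.03509470820426941), (0.35825681686401367, 0.1501358598470688), 86.06249237060547) 16025
[[ 0.659   0.1369]
 [ 0.6342 -0.2184]
 [ 0.4852 -0.2075]
 [ 0.5083  0.147 ]]
drum 3821 [[ 0.5256 -0.1744  0.1206]
 [ 0.5622 -0.1398  0.1418]
 [ 0.606  -0.0995  0.1496]]
shield [[0.516  0.1316 0.0528]
 [0.5311 0.1914 0.135 ]
 [0.548  0.2576 0.1419]]
line [0.2104795  0.97759825 0.53102285 0.18635254] [[0.5212 0.1516 0.1262]
 [0.5491 0.2572 0.1412]]
```

The base centre comes out at (0.573, -0.035) with yaw -0.068. The hinge, stone and lens predictions agree to about 2 mm. Carriage travel is about 0.03 and the shield angle about 1.43. First I align the tool with the base (yaw -0.068) and shut the fingers.

```bash
cat > s.py <<'E'
from h import *
from scipy.spatial.transform import Rotation as R
o=ctrl.get_obs(); d=np.array(o["ee_pos"][:2])-[.573,-.0353]; a=-.068
x=np.array([np.cos(a),np.sin(a)]); y=np.array([-np.sin(a),np.cos(a)])
b=np.array([d@x,d@y]); h=b-[-.065,.168]
print("t",o["time_s"],"base xy cm",(b*100).round(2),"z",round(o["ee_pos"][2]*100,2),"rpy",np.round(o["eef_rot"],3),"F",np.round(o["force"],1),"grip",o["grip_width"],"hinge r/ang",np.hypot(*h).round(4),np.arctan2(h[1],h[0]).round(3))
E
python3 -m inch '[0,0,0,0,0,0.167,0, 0,0,0,0,0,0.167,0, 0,0,0,0,0,0.167,0, 0,0,0,0,0,0.167,0, 0,0,0,0,0,0.167,0, 0,0,0,0,0,0.167,0, 0,0,0,0,0,0.167,0, 0,0,0,0,0,0.164,0, 0,0,0,0,0,0,0]'; python3 s.py
```

```text
time_s: 2.22
ee_pos: [0.1656, 0.5245, 0.2054]
eef_rot: [3.142, 0.0, -0.067]
force: [0.0, -1.0, 0.1]
grip_width: 0.0074
t 2.225 base xy cm [-44.45  53.08] z 20.54 rpy [ 3.142  0.    -0.067] F [ 0.  -1.   0.1] grip 0.007355119757989093 hinge r/ang 0.525 2.379
```

```bash
python3 -m inch '[2.8,4.6,0,0,0,0,0, 2.8,4.6,0,0,0,0,0, 2.8,4.6,0,0,0,0,0, 2.8,4.6,0,0,0,0,0, 2.8,4.6,0,0,0,0,0, 2.8,4.6,0,0,0,0,0, 2.8,4.6,0,0,0,0,0, 2.8,4.6,0,0,0,0,0, 2.8,4.6,0,0,0,0,0, 2.8,4.6,0,0,0,0,0, 2.8,4.6,0,0,0,0,0, 2.8,4.6,0,0,0,0,0, 2.8,4.6,0,0,0,0,0, 2.8,4.6,0,0,0,0,0, 2.8,4.6,0,0,0,0,0, 2.4,4.6,0,0,0,0,0, 0,0,0,0,0,0,0]'; python3 s.py
```

```text
time_s: 4.35
ee_pos: [0.5587, -0.2425, 0.2043]
eef_rot: [-3.141, 0.001, -0.067]
force: [0.5, -0.1, 0.1]
grip_width: 0.0003
t 4.35 base xy cm [-2.000e-02 -2.077e+01] z 20.43 rpy [-3.141e+00  1.000e-03 -6.700e-02] F [ 0.5 -0.1  0.1] grip 0.0002872772379782308 hinge r/ang 0.3813 -1.4
```

```bash
python3 -m inch '[0,0,3,0,0,0,0, 0,0,3,0,0,0,0, 0,0,3,0,0,0,0, 0,0,2,0,0,0,0, 0,-1.5,0,0,0,0,0, 0,-1.5,0,0,0,0,0, 0,-1,0,0,0,0,0, 0,-0.8,0,0,0,0,0, 0,-0.8,0,0,0,0,0, 0,-0.8,0,0,0,0,0, 0,-0.8,0,0,0,0,0, 0,0,0,0,0,0,0]'; python3 s.py
```

```text
time_s: 5.85
ee_pos: [0.5634, -0.1674, 0.0953]
eef_rot: [-3.141, 0.0, -0.067]
force: [0.1, -0.7, 0.4]
grip_width: 0.0006
t 5.85 base xy cm [ -0.06 -13.25] z 9.53 rpy [-3.141  0.    -0.067] F [ 0.1 -0.7  0.4] grip 0.0005929637261867163 hinge r/ang 0.3073 -1.36
```

```bash
python3 -m inch '[0,-0.6,0,0,0,0,0, 0,-0.6,0,0,0,0,0, 0,-0.6,0,0,0,0,0, 0,-0.4,0,0,0,0,0, 0,-0.4,0,0,0,0,0]'; python3 s.py;  python3 -m inch '[0,-0.2,0,0,0,0,0, 0,-0.2,0,0,0,0,0, 0,0,0,0,0,0,0]'; python3 s.py
```

```text
time_s: 6.48
ee_pos: [0.5651, -0.1419, 0.0953]
eef_rot: [-3.142, 0.0, -0.068]
force: [-0.0, -3.3, -2.5]
grip_width: 0.0005
t 6.475 base xy cm [ -0.06 -10.69] z 9.53 rpy [-3.142  0.    -0.068] F [-0.  -3.3 -2.5] grip 0.0004802086330684357 hinge r/ang 0.2823 -1.341
time_s: 6.85
ee_pos: [0.5652, -0.1408, 0.0954]
eef_rot: [3.138, -0.0, -0.069]
force: [-1.0, -20.8, -4.8]
grip_width: 0.0006
t 6.85 base xy cm [ -0.06 -10.57] z 9.54 rpy [ 3.138 -0.    -0.069] F [ -1.  -20.8  -4.8] grip 0.0005975143807412689 hinge r/ang 0.2812 -1.34
```

Progress stalled at 21 N at the expected home position. I retreat, lift, and go above the approach point at the shield.

```bash
python3 -m inch '[0,0,0,0,0,0,0, 0,2.5,0,0,0,0,0, 0,2.5,0,0,0,0,0, 0,0,-4,0,0,0,0, 0,0,-4,0,0,0,0, 0,0,-4,0,0,0,0, 0,0,0,0,0,0,0]'; python3 s.py
python3 -m inch '[-1,-4.7,0,0,0,0,0, -1,-4.7,0,0,0,0,0, -1,-4.7,0,0,0,0,0, -1,-4.7,0,0,0,0,0, -1,-4.7,0,0,0,0,0, -1,-4.7,0,0,0,0,0, -1,-4.7,0,0,0,0,0, -1,-4.7,0,0,0,0,0, -1,-4.7,0,0,0,0,0, 0,0,0,0,0,-0.179,0, 0,0,0,0,0,-0.179,0, 0,0,0,0,0,-0.179,0, 0,0,0,0,0,-0.179,0, 0,0,0,0,0,-0.179,0, 0,0,0,0,0,-0.179,0, 0,0,0,0,0,-0.179,0, 0,0,0,0,0,-0.179,0, 0,0,0,0,0,0,0]'; python3 s.py
python3 - <<'E'
from h import *
im,d=ctrl.camera("side"); cv2.imwrite("pics/side1.png",im[:,:,::-1])
for l,z in [("lens",.105),("carriage_back",.105),("stone",.098)]:
    for r in ctrl.place_of("side",l)[:2]: print(l,np.round(r["score"],2),np.round(r["centre"]),atz("side",r["centre"],z).round(4))
E
```

```text
time_s: 7.72
ee_pos: [0.5632, -0.1882, 0.2188]
eef_rot: [3.14, -0.005, -0.068]
force: [-0.4, -0.3, -0.2]
grip_width: 0.0004
t 7.725 base xy cm [  0.06 -15.32] z 21.88 rpy [ 3.14  -0.005 -0.068] F [-0.4 -0.3 -0.2] grip 0.0004056692841368444 hinge r/ang 0.3279 -1.369
time_s: 9.98
ee_pos: [0.5006, 0.2401, 0.2145]
eef_rot: [-3.14, 0.001, 1.363]
force: [0.4, -1.0, 0.0]
grip_width: 0.001
t 9.975 base xy cm [-9.09 26.98] z 21.45 rpy [-3.140e+00  1.000e-03  1.363e+00] F [ 0.4 -1.   0. ] grip 0.001019714085471947 hinge r/ang 0.1051 1.82
lens 0.84 [298. 238.] [0.5787 0.0425 0.105 ]
stone 0.69 [334. 255.] [0.5196 0.0257 0.098 ]
stone 0.59 [286. 247.] [0.5848 0.0645 0.098 ]
```

View pics/side1.png

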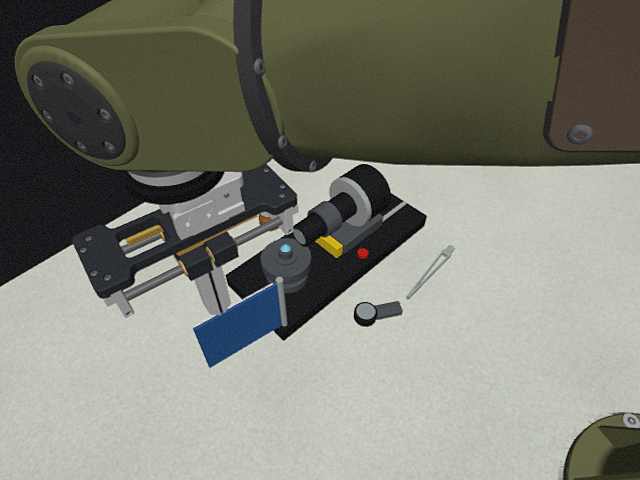

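The picture shows the carriage block against the yellow stop at (330,243), and the lens reads base y of about 0.078, so it is home. The stone is in place at (286,247) and the shield is still open. Next I descend and touch the blue face.

```bash
python3 -m inch '[-0.2,0,3,0,0,0,0, -0.2,0,3,0,0,0,0, -0.2,0,3,0,0,0,0, -0.1,0,3,0,0,0,0, 0,0,0,0,0,0,0, 0,0.8,0,0,0,0,0, 0,0.8,0,0,0,0,0, 0,0.6,0,0,0,0,0, 0,0.5,0,0,0,0,0, 0,0,0,0,0,0,0]'; python3 s.py
```

```text
time_s: 11.42
ee_pos: [0.5263, 0.2275, 0.0955]
eef_rot: [3.142, 0.0, 1.364]
force: [-0.7, -0.1, -1.1]
grip_width: 0.0005
t 11.425 base xy cm [-6.45 25.9 ] z 9.55 rpy [3.142 0.    1.364] F [-0.7 -0.1 -1.1] grip 0.0004771772959797164 hinge r/ang 0.091 1.565
```

```bash
python3 -m inch '[0.07,0.91,0,0,0,0.1,0, 0.07,0.91,0,0,0,0.1,0, 0.07,0.91,0,0,0,0.1,0, 0.07,0.91,0,0,0,0.1,0, 0.07,0.91,0,0,0,0.1,0, 0.07,0.91,0,0,0,0.1,0, 0.07,0.91,0,0,0,0.1,0, 0.07,0.91,0,0,0,0.1,0, 0.07,0.91,0,0,0,0.1,0, 0.07,0.91,0,0,0,0.1,0, 0,0,0,0,0,0,0]'; python3 s.py
```

```text
time_s: 12.8
ee_pos: [0.5993, 0.1793, 0.0954]
eef_rot: [-3.142, 0.0, 0.364]
force: [0.1, -0.6, 0.4]
grip_width: 0.0003
t 12.8 base xy cm [ 1.16 21.59] z 9.54 rpy [-3.142  0.     0.364] F [ 0.1 -0.6  0.4] grip 0.00025438954179865796 hinge r/ang 0.0904 0.559
```

```bash
python3 -m inch '[0.07,0.91,0,0,0,0.1,0, 0.07,0.91,0,0,0,0.1,0, 0.07,0.91,0,0,0,0.1,0, 0.07,0.91,0,0,0,0.1,0, 0.03,0.3,0,0,0,0.03,0, 0,0,0,0,0,0,0]'; python3 s.py;  python3 -m inch '[0,0.15,0,0,0,0,0, 0,0.15,0,0,0,0,0, 0,0,0,0,0,0,0]'; python3 s.py
```

```text
time_s: 13.55
ee_pos: [0.6098, 0.1429, 0.0955]
eef_rot: [-3.14, -0.0, -0.063]
force: [0.7, 4.5, -0.6]
grip_width: 0.0009
t 13.55 base xy cm [ 2.46 18.03] z 9.55 rpy [-3.14  -0.    -0.063] F [ 0.7  4.5 -0.6] grip 0.0008932138113178023 hinge r/ang 0.0904 0.137
time_s: 13.92
ee_pos: [0.6097, 0.1427, 0.0956]
eef_rot: [-3.137, -0.002, -0.061]
force: [6.7, 22.6, -4.0]
grip_width: 0.0008
t 13.925 base xy cm [ 2.46 18.01] z 9.56 rpy [-3.137e+00 -2.000e-03 -6.100e-02] F [ 6.7 22.6 -4. ] grip 0.0008209795548814985 hinge r/ang 0.0904 0.134
```

The panel is firm against its end stop. I back off, lift, and check.

```bash
python3 -m inch '[0,0,0,0,0,0,0, 0,-1,0,0,0,0,0, 0,-2.5,0,0,0,0,0, 0,-2.5,0,0,0,0,0, 0,0,-4,0,0,0,0, 0,0,-4,0,0,0,0, 0,0,-4,0,0,0,0, -4,-3.5,0,0,0,0,0, -4,-3.5,0,0,0,0,0, -4,-3.5,0,0,0,0,0, -4,-3.5,0,0,0,0,0, -4,-3.5,0,0,0,0,0, -4,-3.5,0,0,0,0,0, -4,-3.5,0,0,0,0,0, -4,-3.5,0,0,0,0,0, 0,0,0,0,0,0,0, 0,0,0,0,0,0,0]'; python3 s.py
python3 - <<'E'
from h import *
im,d=ctrl.camera("top"); cv2.imwrite("pics/top2.png",im[:,:,::-1])
for l,z in [("lens",.105),("stone",.098),("shield_outer",.088),("tweezers",0),("loupe",0),("jar",0)]:
    for r in ctrl.place_of("top",l)[:1]: print(l,np.round(r["score"],2),np.round(r["centre"]),atz("top",r["centre"],z).round(4))
E
```

```text
time_s: 16.05
ee_pos: [0.3126, 0.4993, 0.2154]
eef_rot: [3.141, -0.0, -0.065]
force: [0.2, -1.0, 0.3]
grip_width: 0.0001
t 16.05 base xy cm [-29.61  51.57] z 21.54 rpy [ 3.141 -0.    -0.065] F [ 0.2 -1.   0.3] grip 0.00012925878337711273 hinge r/ang 0.4175 2.157
lens 0.61 [290. 252.] [0.5764 0.038  0.105 ]
stone 0.64 [262. 251.] [0.5819 0.0735 0.098 ]
shield_outer 0.58 [212. 233.] [0.611  0.1381 0.088 ]
tweezers 0.68 [406. 372.] [ 0.4205 -0.1086  0.    ]
loupe 0.74 [308. 361.] [0.4427 0.0257 0.    ]
jar 0.68 [325. 176.] [ 0.7096 -0.0131  0.    ]
```

View pics/top2.png

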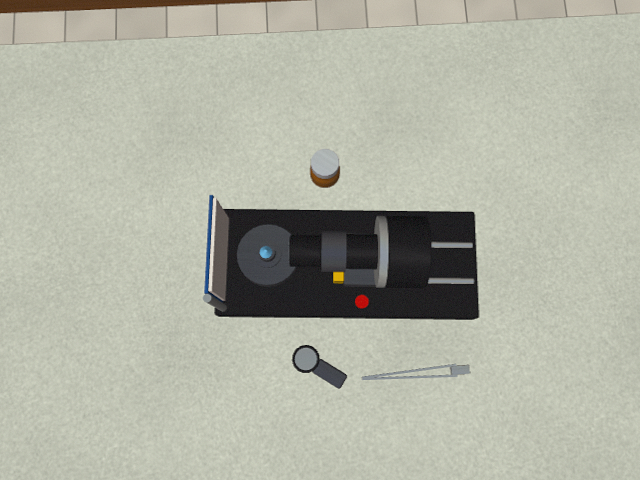

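The top view shows the panel running from (208,297) to (212,197), parallel to the base end. The carriage block is against the yellow stop at (342,277), the stone is still at (265,253), and the tweezers, loupe and jar have not moved. I make one numeric check with depth before handing in.

```bash
python3 - <<'E'
from h import *
im,d=ctrl.camera("top"); k,dist,T=K("top"); Ti=np.linalg.inv(T)
v,u=np.mgrid[0:480,0:640]; uv=cv2.undistortPoints(np.stack([u,v],-1).reshape(-1,1,2).astype(float),k,dist)[:,0]
P=((Ti[:3,:3]@(np.c_[uv,np.ones(len(uv))]*d.reshape(-1,1)).T).T+Ti[:3,3]).reshape(480,640,3)
q=P[(d>0)&(P[:,:,2]>.13)&(u>200)&(u<225)&(v>195)&(v<290)]
l=cv2.fitLine(q[:,:2].astype(np.float32),cv2.DIST_HUBER,0,.01,.01).ravel(); print("shield angle",np.arctan(l[1]/l[0])+.068)
q=P[(d>0)&(P[:,:,2]>.12)&(u>372)&(u<440)&(v>210)&(v<295)]; print("drum y shift",np.percentile(q[:,1],[1,50,99])-[-.1744,-.1398,-.0995])
E
python3 -c "
from station import ctrl
print(ctrl.hand_in())"
```

```text
shield angle 0.00018209219
drum y shift [0.04514417 0.04255601 0.03424725]
the job is handed in; nothing more can be done
None
```

The carriage is home against its yellow stop and the shield is shut behind the stone. I handed the job in at about 16 s on the robot's clock; no verdict was reported.

- **Carriage:** I pushed it from behind, on the back of the camera drum, until it stalled at about 21 N. The last picture shows its block against the yellow stop, and the lens reads about 73 mm of travel (home is 75 mm, the check needs over 72 mm). An earlier side-camera reading gave about 78 mm. The depth estimate of how far the drum moved was rough, 34 to 45 mm depending on where on the drum it was taken, so it adds little.
- **Shield:** I swung it shut by its blue outer face to a firm stop at about 23 N. After I backed off, depth measured its angle at about 0.000 rad.
- **Stone and loose items:** The tweezers, loupe and jar read within about 3 mm of where they started. The stone looks unmoved in the picture and reads within 2 mm of its starting place.
- **Robot:** The arm is clear of everything, and the fingers stayed shut and gripped nothing.

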